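# Re-rack four sample vials in reverse order

### The job

Move the four capped sample vials from the white rack into the empty purple rack so that the row reads in reverse: the vial that stood leftmost in the white rack, seen from the robot, ends rightmost in the purple one, the second from the left ends second from the right, and so on (the coloured clips on the white rack keep showing where each vial stood). They are glass: set each one down gently, upright on the floor of its own compartment, and never drop or tip one over.

Things in the scene. Friction and masses are not known exactly. Their poses are not given: they have to be found in the camera images.
- rack_white: White vial rack, fixed, holds the vials at the start. Open tray 54 x 204 mm, 22 mm high; walls and dividers 4 mm; four compartments 46 x 46 mm inside, floor 4 mm above the worktop. Origin: centre of underside, z up, -x front, +y left end seen from the robot (turned at most 0.3 rad). Compartment centres at x = 0, y = -75, -25, 25, 75 mm. A lug 11 mm long, 10 mm high at each end.
- rack_purple: Purple vial rack, fixed, empty at the start, to the left or right of the white rack. Same shape, sizes, origin and axes as the white rack: compartment centres at x = 0, y = -75, -25, 25, 75 mm, floor 4 mm above the worktop, walls 22 mm high; +y is its left end seen from the robot (turned at most 0.3 rad).
- vial_red: Loose glass sample vial with a paper label and a ribbed red screw cap that stays on; starts upright in the white rack behind the red clip, up to 4 mm off the compartment's centre. 80 mm tall: body 28 mm in diameter to 50 mm up, cap 31 mm in diameter from 58 to 80 mm up; about 50 g. Origin: centre of its underside, z up along its axis.
- vial_yellow: Loose glass sample vial with a paper label and a ribbed yellow screw cap that stays on; starts upright in the white rack behind the yellow clip, up to 4 mm off the compartment's centre. 80 mm tall: body 28 mm in diameter to 50 mm up, cap 31 mm in diameter from 58 to 80 mm up; about 50 g. Origin: centre of its underside, z up along its axis.
- vial_green: Loose glass sample vial with a paper label and a ribbed green screw cap that stays on; starts upright in the white rack behind the green clip, up to 4 mm off the compartment's centre. 80 mm tall: body 28 mm in diameter to 50 mm up, cap 31 mm in diameter from 58 to 80 mm up; about 50 g. Origin: centre of its underside, z up along its axis.
- vial_blue: Loose glass sample vial with a paper label and a ribbed blue screw cap that stays on; starts upright in the white rack behind the blue clip, up to 4 mm off the compartment's centre. 80 mm tall: body 28 mm in diameter to 50 mm up, cap 31 mm in diameter from 58 to 80 mm up; about 50 g. Origin: centre of its underside, z up along its axis.
- clip_red: Small red index clip, 26 mm wide, fixed on the front wall (-x side) of the white rack at the compartment where the red-capped vial stands at the start; it keeps marking that place. Top 25 mm above the worktop. Origin: at worktop height, 25 mm in front (rack -x) of the compartment's centre; axes as the white rack's.
- clip_yellow: Small yellow index clip, 26 mm wide, fixed on the front wall (-x side) of the white rack at the compartment where the yellow-capped vial stands at the start; it keeps marking that place. Top 25 mm above the worktop. Origin: at worktop height, 25 mm in front (rack -x) of the compartment's centre; axes as the white rack's.
- clip_green: Small green index clip, 26 mm wide, fixed on the front wall (-x side) of the white rack at the compartment where the green-capped vial stands at the start; it keeps marking that place. Top 25 mm above the worktop. Origin: at worktop height, 25 mm in front (rack -x) of the compartment's centre; axes as the white rack's.
- clip_blue: Small blue index clip, 26 mm wide, fixed on the front wall (-x side) of the white rack at the compartment where the blue-capped vial stands at the start; it keeps marking that place. Top 25 mm above the worktop. Origin: at worktop height, 25 mm in front (rack -x) of the compartment's centre; axes as the white rack's.
There are look-alikes about, which are no part of the job. Leave any brown or pink look-alike of the vial_blue alone. Leave any brown look-alike of the vial_yellow alone.

How it is judged:
By the outcome, as a careful person would: the job done as asked, in the order asked, and still so for the second after the job is handed in, with the robot touching nothing.
It also fails if it takes over 96 s, if anything falls off the work surface, if the arm or the gripper's body presses on something with over 40 N, if the wrist force passes 120 N, or if a joint passes its speed limit or range.

### The arm

A 6-joint arm with a two-finger parallel gripper is mounted at the origin on a cart in front of the work surface, level with it; the furniture and walls round the work are solid. World frame = base frame: x ahead of the robot, y to its left, z up, the work surface at z = 0. Lengths are in m, angles in degrees, forces in N, time in s.
With the tool pointing down it reaches from about 0.35 to 0.8 m from the base axis. Payload 7.3 kg.
Tool frame: the origin (TCP) lies midway between the tips of the shut fingers; the grasp point (between the pads) lies 19 mm behind it; z points along the fingers, y is the line along which they close (so a half turn about z gives the same grasp; the last joint's range is limited). The gripper opens to 85 mm and grips with 20 to 120 N. Pads are 22 mm wide; open, the fingers measure 114 mm over their backs; the gripper's body (76 mm by 85 mm) begins 54 mm behind the grasp point. The pads swing forward as they close: fully open they stand 13 mm farther back than shut.
Start: joints at [-81.36, 19.595, 87.324, -0, 73.075, -8.365], TCP at [0.154, -0.502, 0.231] pointing down, gripper open.
Joint ranges: [-145.02, 145.02], [-44.19, 115.74], [2.07, 154.8], [-57.11, 237.11], [16.16, 152.29], [-177.93, 177.93]. Speed limits (degrees/s): [147.25, 147.25, 180, 180, 180, 180].

### API

Orientations are given as [roll, pitch, yaw] about the fixed x, y, z axes, in that order (R = Rz(yaw) Ry(pitch) Rx(roll)).
In Python, from plant import robot gives the robot as it stands. The module is installed in compiled form; this text tells all that it offers.
- The arm moves only by the tool step_arm, never from a script. Its arguments are lists of equal length, an entry for each row: "slide": the shift along the tool's x, y, z in cm, a list of three; "twist": the turn about the tool's z in degrees. In form: {"slide": [[dx, dy, dz], ...], "twist": [twist, ...]}. A call has exactly 10 rows; each row shifts and turns the commanded pose from where the row before left it, along the tool's axes as they then stand; what a row does not reach is not made up. A row lasts 1/12 s, in which the tool goes at most 41.7 mm and 7.16 degrees, less where a joint would pass 70% of its speed; a pose out of reach is approached as far as the arm can. A call is refused whole if a number of a shift passes 4.17 or a number of a turn 7.16, either way. A call with a gripper value outside its range is refused whole. "hand" is the gripper's target within -1 to 1 (fully open at 1, half-way at 0, shut at -1), set as the call begins (left out, the last holds). The fingers move at their own pace and stop on an object; "newtons" is the grip in N (left out, the last holds). Time passes only in rows, so rows that do not move let the fingers close, or fill a call up. It gives the time, the measured TCP pose, the force, the opening and the grip force at its end, in the units of the state.
- robot.sense(): the state, without advancing time (a new reading comes with each control period).
- robot.grab_frame(name): name is "side" or "top" or "wrist"; returns a dict with "frame" (400x640x3 uint8, blue, green, red), "camera_matrix" (3x3 intrinsics, pixels), "R" (3x3) and "t" (3): a world point X has camera coordinates R X + t. Camera axes: x right, y down, z forward; pixel columns grow to the right and rows downward; lengths in m; the calibration is good to about 2 mm. A picture is of the moment at which its call begins. There is no depth.
- robot.close_job(): hands the job in; it is judged then, once.
The state is a dict: "t": time; "joint_pos": joint angles; "joint_velocities": joint speeds; "joint_efforts": joint torques, N m; "tool_pos": TCP position; "tcp_rot": TCP orientation; "wrist_force": force on the tool from outside, world axes, zero at the start; "moment": the same for the moment, N m; "opening": finger opening in m; "finger_force": force on a finger pad.
Only numpy, scipy, OpenCV 4.12 (cv2) and the standard library are available. Lean on these libraries where they do the work, as an engineer would, in place of code of your own. Each camera call takes 0.05 s, during which the arm holds its last target. There are 200 camera calls.

## Working session

There is one attempt and no reset: what is moved stays moved. The work goes in short steps, Python scripts to look and compute and a tool call to move; the robot and the scene stay as the last step left them, time stands still between calls to the robot, and variables do not carry over. Pictures are saved under pics/ and viewed, at most 14 in all, crops included, and the job is handed in when it is done.

Besides the shell and the picture viewer there is one more tool, called after ">>>" as a command line: name --pt "numbers of a row" for each row, then --argument value for the rest. step_arm: Moves the arm, as the interface text tells. Its arguments: {"type":"object","properties":{"slide":{"type":"array","items":{"type":"array","items":{"type":"number"}}},"twist":{"type":"array","items":{"type":"number"}},"hand":{"type":"number"},"newtons":{"type":"number"}},"required":["slide","twist"]}

```bash
mkdir -p pics; python3 - <<'E'
from plant import robot
import cv2,numpy as np
for n in("side","top"):
    f=robot.grab_frame(n);cv2.imwrite(f"pics/{n}0.png",f["frame"]);np.savez(f"{n}0.npz",**f)
    print(n,f["camera_matrix"].round(1).tolist(),(-f["R"].T@f["t"]).round(3),f["R"].round(3).tolist())
s=robot.sense();print(s)
E
```

```text
side [[460.5, 0.0, 317.7], [0.0, 460.5, 200.7], [0.0, 0.0, 1.0]] [ 0.308 -1.038  0.496] [[0.975, -0.224, -0.012], [-0.102, -0.398, -0.912], [0.2, 0.889, -0.411]]
top [[404.2, 0.0, 319.4], [0.0, 404.2, 189.9], [0.0, 0.0, 1.0]] [ 0.393 -0.029  1.025] [[0.006, -1.0, -0.013], [-0.986, -0.004, -0.164], [0.164, 0.014, -0.986]]
{'t': 0.1, 'joint_pos': array([-8.13619163e+01,  1.96332518e+01,  8.73683981e+01, -8.00502527e-04,
        7.30751701e+01, -8.36491093e+00]), 'joint_velocities': array([ 0.05569417, -0.11185622, -0.07502496, -0.02914491, -0.02139548,
       -0.05113541]), 'joint_efforts': array([ 1.63511242e-03, -4.34444833e+01, -2.46491021e+01, -1.27645103e-04,
        4.69850987e-03, -5.79524055e-06]), 'tool_pos': array([ 0.15349049, -0.50171343,  0.23070861]), 'tcp_rot': array([-1.79923886e+02, -1.04181666e-02,  1.70032212e+01]), 'wrist_force': array([-0.62893283,  0.14924459, -0.42619981]), 'moment': array([-0.01248315, -0.0103823 , -0.01375381]), 'finger_force': 0.0, 'opening': 0.0855336594774683}
```

View pics/top0.png

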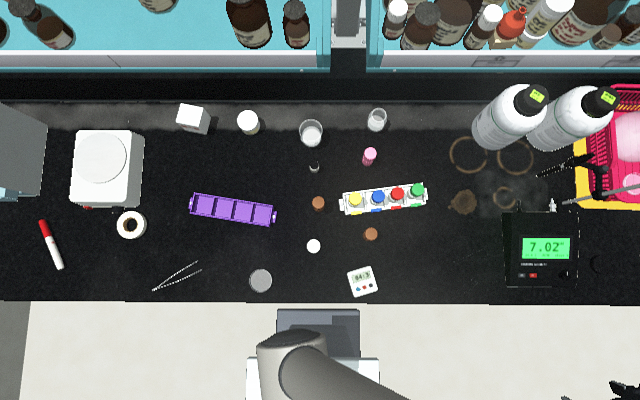

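View pics/side0.png

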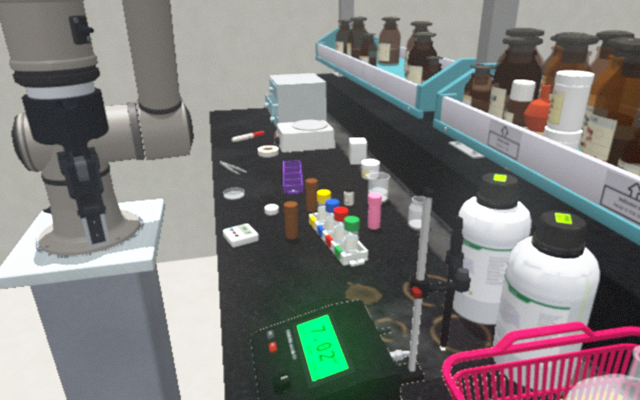

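Top view: the white rack runs from (340,203) to (428,192). Its caps from the left are yellow (356,199), blue (378,198), red (397,194), green (417,190). The purple rack runs from (190,203) to (275,217).

Look-alikes are brown (318,202), brown (371,234) and pink (369,156), all standing outside the white rack. The four targets are the caps in the rack, each behind its clip.

```bash
cat > h.py <<'E'
import cv2,numpy as np
from plant import robot
HUE=dict(red=(0,8),yellow=(22,34),green=(45,85),blue=(100,122),purple=(125,145))
def grab(n,save=None):
    f=robot.grab_frame(n)
    if save: cv2.imwrite(f"pics/{save}.png",f["frame"]);np.savez(save+".npz",**f)
    return f
def mask(f,c,s=110,v=60):
    h=cv2.cvtColor(f["frame"],cv2.COLOR_BGR2HSV);a,b=HUE[c]
    m=cv2.inRange(h,(a,s,v),(b,255,255))
    if c=="red": m|=cv2.inRange(h,(172,s,v),(180,255,255))
    return m
def blobs(m,roi=None,amin=15):
    if roi:
        z=np.zeros_like(m);x0,y0,x1,y1=roi;z[y0:y1,x0:x1]=m[y0:y1,x0:x1];m=z
    n,l,st,ce=cv2.connectedComponentsWithStats(m)
    return sorted([(int(st[i,4]),ce[i].round(1).tolist(),st[i,:4].tolist()) for i in range(1,n) if st[i,4]>=amin],reverse=True)
def ray(f,p):
    d=f["R"].T@np.linalg.inv(f["camera_matrix"])@np.array([p[0],p[1],1.]);return -f["R"].T@f["t"],d/np.linalg.norm(d)
def plane(f,p,z):
    o,d=ray(f,p);return o+d*(z-o[2])/d[2]
def tri(fs,ps):
    A=np.zeros((3,3));b=np.zeros(3)
    for f,p in zip(fs,ps):
        o,d=ray(f,p);M=np.eye(3)-np.outer(d,d);A+=M;b+=M@o
    X=np.linalg.solve(A,b);return X
def proj(f,X):
    c=f["R"]@np.asarray(X)+f["t"];p=f["camera_matrix"]@c;return p[:2]/p[2]
E
python3 - <<'E'
from h import *
T=dict(np.load("top0.npz"));S=dict(np.load("side0.npz"))
for c in("yellow","blue","red","green"):
    t=blobs(mask(T,c),(335,170,440,220));s=blobs(mask(S,c),(300,180,375,270));print(c,t[:3],s[:3],tri([T,S],[t[0][1],s[0][1]]).round(4), plane(T,t[0][1],.08).round(4))
for n,f,roi in(("T",T,(170,170,300,240)),("S",S,(270,150,310,200))):
    b=blobs(mask(f,"purple",60,40),roi);print(n,b[:3])
m=mask(T,"purple",60,40);m[:, :170]=0;m[:,300:]=0
r=cv2.boxPoints(cv2.minAreaRect(cv2.findNonZero(m)));print(r.round(1).tolist())
for p in r: print(plane(T,p,.022).round(4))
E
```

```text
yellow [(74, [355.4, 197.8], [349, 192, 13, 13]), (21, [355.4, 213.3], [351, 212, 11, 4])] [(170, [322.9, 194.9], [316, 189, 16, 14]), (59, [311.8, 220.4], [309, 216, 8, 11])] [ 0.5312 -0.1013  0.0767] [ 0.5313 -0.1012  0.08  ]
blue [(131, [377.8, 196.0], [372, 190, 13, 13]), (36, [375.6, 210.1], [371, 208, 11, 5])] [(143, [331.7, 203.9], [326, 198, 14, 14]), (47, [319.9, 229.8], [317, 225, 7, 12])] [ 0.5369 -0.1546  0.0769] [ 0.5358 -0.154   0.08  ]
red [(138, [397.0, 193.3], [391, 187, 13, 13]), (37, [395.1, 207.5], [390, 206, 11, 5])] [(178, [340.5, 212.8], [334, 206, 15, 16]), (59, [328.4, 240.0], [326, 235, 7, 12])] [ 0.5439 -0.2003  0.0759] [ 0.5424 -0.1994  0.08  ]
green [(141, [416.8, 189.3], [410, 183, 14, 13]), (31, [415.6, 204.7], [411, 203, 10, 4])] [(206, [351.7, 222.8], [344, 215, 16, 16]), (58, [337.5, 250.9], [335, 246, 7, 12])] [ 0.554  -0.2478  0.0746] [ 0.5522 -0.2463  0.08  ]
T [(1939, [231.7, 209.2], [188, 192, 89, 36])]
S [(718, [292.2, 176.7], [282, 159, 22, 36])]
[[186.3000030517578, 192.8000030517578], [273.0, 183.0], [277.79998779296875, 226.0], [191.10000610351562, 235.8000030517578]]
[0.5507 0.3206 0.022 ]
[0.5766 0.1021 0.022 ]
[0.4681 0.0873 0.022 ]
[0.4428 0.302  0.022 ]
```

>>> step_arm --pt "1.6 -0.7 0" --pt "3.3 -1.45 0" --pt "3.3 -1.45 0" --pt "3.3 -1.45 0" --pt "3.3 -1.45 0" --pt "3.3 -1.45 0" --pt "3.3 -1.45 0" --pt "3.3 -1.45 0" --pt "3.3 -1.45 0" --pt "3.3 -1.45 0" --twist '[0,0,0,0,0,0,0,0,0,0]' --hand 0.5

```text
t: 0.93
tool_pos: [0.4136, -0.2775, 0.2311]
tcp_rot: [-180.0, 0.0, 17.0]
wrist_force: [0.8, -0.9, -0.1]
opening: 0.0642
finger_force: 0.0
```

>>> step_arm --pt "3.3 -1.45 0" --pt "3.3 -1.45 0" --pt "3.3 -1.45 0" --pt "3.3 -1.45 0" --pt "0 0 0" --pt "0 0 0" --pt "0 0 0" --pt "0 0 0" --pt "0 0 0" --pt "0 0 0" --twist '[0,0,0,0,-7,-7,-7,-7,-7,-7]'

```text
t: 1.77
tool_pos: [0.5217, -0.1848, 0.2308]
tcp_rot: [-179.9, 0.0, 59.4]
wrist_force: [0.6, -0.3, -0.0]
opening: 0.064
finger_force: 0.0
```

>>> step_arm --pt "0 0 0" --pt "0 0 0" --pt "0 0 0" --pt "0 0 0" --pt "0 0 0" --pt "0 0 0" --pt "0 0 0" --pt "0 0 0" --pt "0 0 0" --pt "0 0 0" --twist '[-7,-7,-7,-7,-7,-4.5,0,0,0,0]'

```text
t: 2.6
tool_pos: [0.5219, -0.1849, 0.2312]
tcp_rot: [-180.0, -0.0, 98.4]
wrist_force: [0.4, 0.1, 1.0]
opening: 0.0638
finger_force: 0.0
```

```bash
python3 - <<'E'
from h import *
f=grab("wrist","w1");s=robot.sense()
print(s["tool_pos"],s["tcp_rot"],(-f["R"].T@f["t"]).round(3),f["R"][2].round(3),s["opening"])
for c in("yellow","blue","red","green"):print(c,blobs(mask(f,c),None,40)[:3])
E
```

```text
[ 0.52189671 -0.18495083  0.2311805 ] [-1.79988170e+02 -2.28001824e-03  9.84294439e+01] [ 0.51  -0.106  0.375] [ 0.047 -0.31  -0.95 ] 0.06406943927906712
yellow []
blue [(629, [337.4, 156.2], [324, 142, 28, 29]), (110, [312.7, 146.9], [310, 136, 6, 22])]
red [(618, [336.8, 197.3], [324, 183, 27, 29]), (117, [312.4, 185.4], [310, 174, 6, 23]), (71, [181.3, 368.9], [177, 364, 9, 11])]
green [(465, [338.2, 239.7], [326, 229, 25, 23]), (318, [208.6, 379.3], [204, 363, 12, 34]), (81, [312.9, 221.7], [311, 213, 5, 18])]
```

View pics/w1.png

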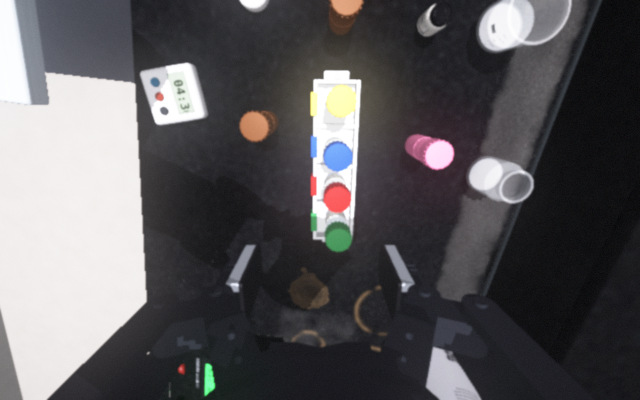

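Wrist view: caps in a column at yellow (341,100), blue (337,156), red (337,197), green (338,238), each behind its own clip at column ~313. Brown (256,126), brown (345,10) and pink (432,152) stand outside the rack, so the choice is confirmed.

```bash
python3 - <<'E'
from h import *
T=dict(np.load("top0.npz"));W=dict(np.load("w1.npz"))
roi=(320,70,362,255)
for c in("yellow","blue","red","green"):
    t=blobs(mask(T,c),(335,170,440,220))[0];w=blobs(mask(W,c,60),roi)[0]
    print(c,w,tri([T,W],[t[1],w[1]]).round(4),plane(W,w[1],.08).round(4),plane(T,t[1],.08).round(4))
E
```

```text
yellow (746, [340.9, 100.8], [326, 85, 30, 33]) [ 0.5295 -0.1001  0.0927] [ 0.5305 -0.0997  0.08  ] [ 0.5313 -0.1012  0.08  ]
blue (688, [337.4, 156.0], [323, 141, 30, 31]) [ 0.5365 -0.1548  0.0755] [ 0.5362 -0.1542  0.08  ] [ 0.5358 -0.154   0.08  ]
red (672, [336.7, 197.3], [323, 182, 28, 31]) [ 0.5431 -0.2     0.0771] [ 0.543  -0.1992  0.08  ] [ 0.5424 -0.1994  0.08  ]
green (654, [337.8, 237.2], [325, 222, 27, 31]) [ 0.552  -0.246   0.0814] [ 0.5523 -0.2467  0.08  ] [ 0.5522 -0.2463  0.08  ]
```

>>> step_arm --pt "-2.2 0.7 0" --pt "-2.2 0.7 0" --pt "-2.1 0.7 0" --pt "0 0 1" --pt "0 0 2" --pt "0 0 2.5" --pt "0 0 2.5" --pt "0 0 2.5" --pt "0 0 1.5" --pt "0 0 1" --twist '[0,0,0,0,0,0,0,0,0,0]'

```text
t: 3.48
tool_pos: [0.551, -0.2451, 0.0988]
tcp_rot: [-179.8, -0.1, 98.5]
wrist_force: [0.2, 0.9, -0.4]
opening: 0.064
finger_force: 0.0
```

```bash
python3 - <<'E'
from h import *
f=grab("wrist","w2");g=grab("side","s2");s=robot.sense()
print(s["tool_pos"])
w=blobs(mask(f,"green",60),(200,150,450,400),100);print(w[:2],proj(f,[.552,-.2465,.084]),proj(f,s["tool_pos"]))
cv2.imwrite("pics/c2.png",np.hstack([f["frame"][150:400,200:460],cv2.resize(g["frame"][130:280,270:430],None,fx=1.7,fy=1.667)[:250]]))
E
```

```text
[ 0.55126812 -0.24528278  0.09946002]
[(2142, [321.2, 239.2], [296, 211, 52, 56]), (335, [284.9, 213.1], [280, 195, 11, 35])] [320.76761682 241.79976818] [319.84978571 252.1845805 ]
```

View pics/c2.png

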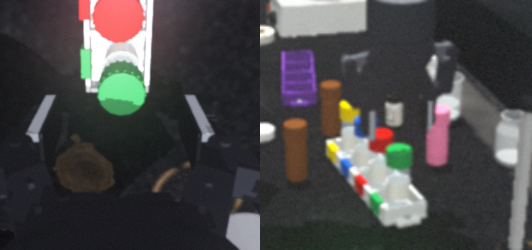

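Close crop: the green cap (321,239 full frame) sits midway between the fingers, within 1 mm of the prediction. I'll descend and grip.

>>> step_arm --pt "0 0 1" --pt "0 0 1" --pt "0 0 1" --pt "0 0 0.9" --pt "0 0 0.6" --pt "0 0 0.3" --pt "0 0 0" --pt "0 0 0" --pt "0 0 0" --pt "0 0 0" --twist '[0,0,0,0,0,0,0,0,0,0]'

```text
t: 4.42
tool_pos: [0.5526, -0.2464, 0.0538]
tcp_rot: [180.0, 0.0, 98.5]
wrist_force: [-0.0, 0.6, 0.8]
opening: 0.0639
finger_force: 0.0
```

>>> step_arm --pt "0 0 0" --pt "0 0 0" --pt "0 0 0" --pt "0 0 0" --pt "0 0 0" --pt "0 0 0" --pt "0 0 0" --pt "0 0 0" --pt "0 0 0" --pt "0 0 0" --twist '[0,0,0,0,0,0,0,0,0,0]' --hand -1 --newtons 30

```text
t: 5.25
tool_pos: [0.5525, -0.2463, 0.0536]
tcp_rot: [180.0, 0.0, 98.5]
wrist_force: [-1.3, 0.1, 4.7]
opening: 0.0293
finger_force: 29.8
```

>>> step_arm --pt "0 0 -0.5" --pt "0 0 -1" --pt "0 0 -1.5" --pt "0 0 -2" --pt "0 0 -2" --pt "0 0 -2" --pt "0 0 -2" --pt "0 0 -2" --pt "0 0 -1.5" --pt "0 0 -0.5" --twist '[0,0,0,0,0,0,0,0,0,0]'

```text
t: 6.08
tool_pos: [0.5532, -0.2466, 0.2066]
tcp_rot: [179.8, 0.2, 98.5]
wrist_force: [-0.4, 0.3, -0.6]
opening: 0.029
finger_force: 29.6
```

>>> step_arm --pt "1 0 0" --pt "2 0 0" --pt "3 0 0" --pt "3 0 0" --pt "3 0 0" --pt "3 0.2 0" --pt "3 0.2 0" --pt "3 0.2 0" --pt "2 0.1 0" --pt "1 0 0" --twist '[0,0,0,0,0,0,0,0,0,0]'

```text
t: 6.92
tool_pos: [0.5222, -0.0046, 0.2021]
tcp_rot: [-179.9, -0.1, 98.7]
wrist_force: [-0.6, -0.1, 0.0]
opening: 0.0292
finger_force: 29.7
```

>>> step_arm --pt "1 0 0" --pt "2 0 0" --pt "3 0 0" --pt "3 0 0" --pt "3 0 0" --pt "2 0 0" --pt "1 0 0" --pt "0 0 0" --pt "0 0 0" --pt "0 0 0" --twist '[2,2,2,2,2,2,2,2,1,0.5]'

```text
t: 7.75
tool_pos: [0.5167, 0.1416, 0.2025]
tcp_rot: [-179.9, 0.0, 81.0]
wrist_force: [-0.8, -0.4, -0.2]
opening: 0.029
finger_force: 29.6
```

```bash
python3 - <<'E'
from h import *
f=grab("wrist","w3");s=robot.sense()
print(s["tool_pos"],s["tcp_rot"],s["opening"])
m=mask(f,"purple",60,40);print(blobs(m)[:3])
E
```

```text
[0.51688221 0.14141103 0.20268272] [-1.79939991e+02  3.29389654e-02  8.09471878e+01] 0.029062190029041084
[(23604, [309.0, 97.7], [227, 0, 164, 213]), (41, [241.5, 20.8], [235, 14, 12, 12])]
```

View pics/w3.png

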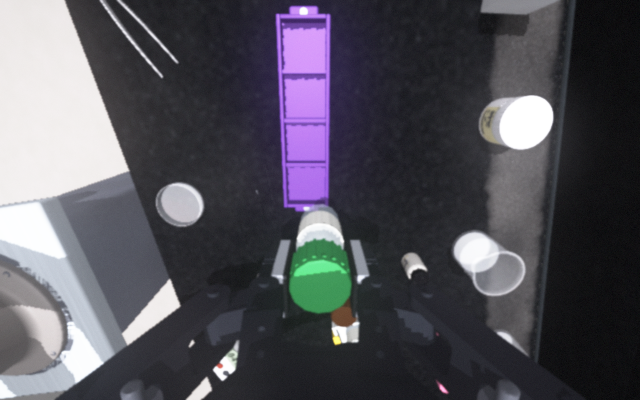

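Wrist view: the whole purple rack is visible and empty. Its rim corners are about (277,15), (330,14), (330,207), (284,207), with floors near (305,48), (305,98), (306,142), (307,184). The green vial hangs upright in the grip.

```bash
python3 - <<'E'
from h import *
f=dict(np.load("w3.npz"));T=dict(np.load("top0.npz"))
m=mask(f,"purple",60,40);m[:, :262]=0;m[220:]=0
m=cv2.morphologyEx(m,cv2.MORPH_OPEN,np.ones((20,20),np.uint8))
c=max(cv2.findContours(m,0,2)[0],key=cv2.contourArea)
q=cv2.approxPolyDP(cv2.convexHull(c),8,True)[:,0];print(q.tolist())
P=np.array([plane(f,p,.022) for p in q]);print(P.round(4).tolist(),"side",np.linalg.norm(P-np.roll(P,-1,0),axis=1).round(3),"ctr",P.mean(0).round(4))
# floors: bright parts
v=cv2.cvtColor(f["frame"],cv2.COLOR_BGR2GRAY);fl=((v>np.percentile(v[m>0],45))&(m>0)).astype(np.uint8)*255
fl=cv2.morphologyEx(fl,cv2.MORPH_OPEN,np.ones((9,9),np.uint8))
F=[]
for b in blobs(fl,None,300): F.append(plane(f,b[1],.004));print(b,F[-1].round(4))
# height of the rim: far corners and near corners of top view
mt=mask(T,"purple",60,40);mt[:,:180]=0;mt[:,285:]=0
ct=max(cv2.findContours(cv2.morphologyEx(mt,cv2.MORPH_OPEN,np.ones((5,5),np.uint8)),0,2)[0],key=cv2.contourArea)
qt=cv2.approxPolyDP(cv2.convexHull(ct),4,True)[:,0];print("top",qt.tolist(),[plane(T,p,.022).round(3).tolist() for p in qt])
E
```

```text
[[329, 11], [346, 39], [355, 126], [330, 205], [284, 209], [263, 110], [264, 49], [276, 13]]
[[0.5522, 0.3056, 0.022], [0.5657, 0.2785, 0.022], [0.5646, 0.1915, 0.022], [0.5236, 0.1034, 0.022], [0.4673, 0.107, 0.022], [0.4671, 0.2242, 0.022], [0.4812, 0.2826, 0.022], [0.5, 0.3121, 0.022]] side [0.03  0.087 0.097 0.056 0.117 0.06  0.035 0.053] ctr [0.5152 0.2256 0.022 ]
(2080, [306.3, 50.6], [283, 28, 47, 46]) [0.5237 0.2774 0.004 ]
(1893, [307.0, 100.6], [285, 79, 44, 44]) [0.5157 0.2266 0.004 ]
(1423, [307.4, 142.8], [287, 126, 42, 35]) [0.508  0.1794 0.004 ]
(1402, [307.3, 180.9], [288, 163, 40, 37]) [0.4999 0.133  0.004 ]
top [[190, 197], [202, 193], [270, 204], [272, 222], [265, 226], [192, 214]] [[0.54, 0.311, 0.022], [0.55, 0.281, 0.022], [0.523, 0.108, 0.022], [0.478, 0.102, 0.022], [0.468, 0.119, 0.022], [0.497, 0.303, 0.022]]
```

>>> step_arm --pt "1 -0.2 0" --pt "2 -0.2 0" --pt "2.7 -0.3 0" --pt "2.7 -0.3 0" --pt "2.7 -0.3 0" --pt "1.7 -0.2 0" --pt "1 -0.2 0" --pt "0 0 0" --pt "0 0 1.5" --pt "0 0 1.5" --twist '[0,0,0,0,0,0,0,0,0,0]'

```text
t: 8.63
tool_pos: [0.5225, 0.2802, 0.1737]
tcp_rot: [179.9, -0.0, 81.0]
wrist_force: [0.6, -0.1, -0.5]
opening: 0.0291
finger_force: 29.7
```

>>> step_arm --pt "0 0 1.5" --pt "0 0 1.5" --pt "0 0 1.5" --pt "0 0 1.5" --pt "0 0 0.8" --pt "0 0 0.4" --pt "0 0 0" --pt "0 0 0" --pt "0 0 0" --pt "0 0 0" --twist '[0,0,0,0,0,0,0,0,0,0]'

```text
t: 9.47
tool_pos: [0.5225, 0.2809, 0.1022]
tcp_rot: [179.9, -0.0, 81.0]
wrist_force: [-0.1, 0.5, -0.8]
opening: 0.0296
finger_force: 29.7
```

```bash
python3 - <<'E'
from h import *
f=grab("wrist","w4");g=grab("side","s4");t=grab("top","t4");s=robot.sense()
print(s["tool_pos"],s["tcp_rot"])
cv2.imwrite("pics/c4.png",np.hstack([f["frame"][100:400,180:460],cv2.resize(g["frame"][130:230,250:340],None,fx=3,fy=3),cv2.resize(t["frame"][170:245,180:230],None,fx=4,fy=4)]))
E
```

```text
[0.52217964 0.2809244  0.1017567 ] [ 1.79954966e+02 -1.90747512e-02  8.10121952e+01]
```

View pics/c4.png

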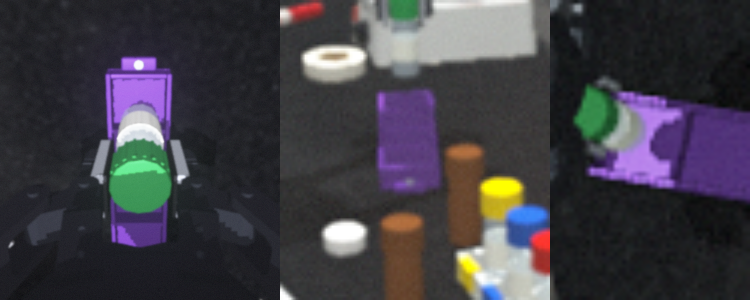

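Crop: the green vial hangs over the left compartment and is centred across it. I'll check the along-rack offset against the far rim, seen near (319,172).

```bash
python3 - <<'E'
from h import *
f=dict(np.load("w4.npz"))
m=mask(f,"purple",60,40)
for col in (295,318,340):
    r=np.where(m[:,col]>0)[0];r=r[r>120];print(col,r[0],plane(f,(col,r[0]),.022).round(4), plane(f,(col,r[0]),.010).round(4))
for row in (190,200): 
    c=np.where(m[row]>0)[0];print(row,c[0],c[-1],plane(f,(c[0],row),.022).round(4),plane(f,(c[-1],row),.022).round(4))
print([proj(f,p).round(1) for p in ([.522,.281,.022],[.5258,.308,.022])])
E
```

```text
295 140 [0.5122 0.3366 0.022 ] [0.511  0.3354 0.01  ]
318 122 [0.5321 0.3472 0.022 ] [0.532  0.3466 0.01  ]
340 134 [0.5476 0.3357 0.022 ] [0.5483 0.3344 0.01  ]
190 252 379 [0.4697 0.302  0.022 ] [0.5734 0.2856 0.022 ]
200 250 363 [0.4661 0.2938 0.022 ] [0.5594 0.279  0.022 ]
[array([318.5, 204.4]), array([317.9, 172.7])]
```

The rim end projects to row 172.7 against about 171 observed, so the position is good. Lowering gently.

>>> step_arm --pt "0 0 1" --pt "0 0 1" --pt "0 0 0.9" --pt "0 0 0.6" --pt "0 0 0.5" --pt "0 0 0.3" --pt "0 0 0.2" --pt "0 0 0.1" --pt "0 0 0.1" --pt "0 0 0" --twist '[0,0,0,0,0,0,0,0,0,0]'

```text
t: 10.45
tool_pos: [0.5221, 0.2809, 0.0544]
tcp_rot: [180.0, -0.0, 81.0]
wrist_force: [0.4, 0.7, -0.8]
opening: 0.0292
finger_force: 29.7
```

>>> step_arm --pt "0 0 0.05" --pt "0 0 0.05" --pt "0 0 0" --pt "0 0 0" --pt "0 0 0" --pt "0 0 0" --pt "0 0 0" --pt "0 0 0" --pt "0 0 0" --pt "0 0 0" --twist '[0,0,0,0,0,0,0,0,0,0]'

```text
t: 11.28
tool_pos: [0.5222, 0.2809, 0.0536]
tcp_rot: [180.0, -0.0, 81.0]
wrist_force: [-0.2, 0.2, 5.2]
opening: 0.0289
finger_force: 29.9
```

Contact at 5 N, so it stands on the floor. Releasing and lifting.

>>> step_arm --pt "0 0 0" --pt "0 0 0" --pt "0 0 0" --pt "0 0 0" --pt "0 0 0" --pt "0 0 0" --pt "0 0 0" --pt "0 0 -0.5" --pt "0 0 -1" --pt "0 0 -1" --twist '[0,0,0,0,0,0,0,0,0,0]' --hand 0.5

```text
t: 12.12
tool_pos: [0.5219, 0.2808, 0.0791]
tcp_rot: [-180.0, 0.0, 81.0]
wrist_force: [0.5, 0.4, -0.2]
opening: 0.064
finger_force: 0.0
```

>>> step_arm --pt "0 0 -1.5" --pt "0 0 -2" --pt "0 0 -2.5" --pt "0 0 -2.5" --pt "0 0 -2.5" --pt "0 0 -1.5" --pt "0 0 0" --pt "-1 0 0" --pt "-2 0 0" --pt "-3 0 0" --twist '[0,0,0,0,0,0,0,0,0,0]'

```text
t: 12.95
tool_pos: [0.5115, 0.2216, 0.2018]
tcp_rot: [-179.9, 0.0, 81.1]
wrist_force: [0.6, -0.5, -0.5]
opening: 0.0639
finger_force: 0.0
```

```bash
python3 - <<'E'
from h import *
f=grab("wrist","w5");s=robot.sense()
print(s["tool_pos"],s["tcp_rot"])
b=blobs(mask(f,"green",60),(200,0,450,330),100)[:2];print(b,[plane(f,x[1],.082).round(4) for x in b])
cv2.imwrite("pics/c5.png",f["frame"][0:300,180:480])
E
```

```text
[0.51062459 0.21604311 0.20170062] [-179.812577      0.27117001   80.9930367 ]
[(873, [321.3, 128.5], [305, 112, 33, 34])] [array([0.5222, 0.2795, 0.082 ])]
```

View pics/c5.png

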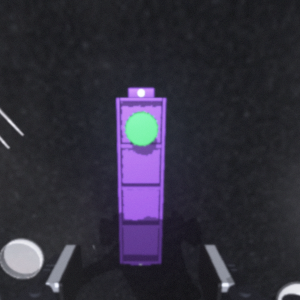

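Green stands upright, centred in the left compartment at (321,128). Next is red.

```bash
cat > go.py <<'E'
import sys,numpy as np
from plant import robot
s=robot.sense();p=s["tool_pos"];y=np.radians(s["tcp_rot"][2])
for a in sys.argv[1:]:
    d=np.array(list(map(float,a.split(","))))-p
    print(p.round(4),"tool cm",(100*np.array([d[0]*np.cos(y)+d[1]*np.sin(y),d[0]*np.sin(y)-d[1]*np.cos(y),-d[2]])).round(2))
E
python3 go.py .543,-.199,.2
```

```text
[0.5106 0.216  0.2017] tool cm [-40.49   9.7    0.17]
```

>>> step_arm --pt "-1.5 0.3 0" --pt "-3 0.7 0" --pt "-3.7 0.9 0" --pt "-3.7 0.9 0" --pt "-3.7 0.9 0" --pt "-3.7 0.9 0" --pt "-3.7 0.9 0" --pt "-3.7 0.9 0" --pt "-3.7 0.9 0" --pt "-3.7 0.9 0" --twist '[0,0,0,0,0,0,0,0,0,0]'

```text
t: 13.83
tool_pos: [0.5389, -0.1301, 0.2021]
tcp_rot: [-179.9, -0.0, 81.0]
wrist_force: [0.8, 0.1, -1.3]
opening: 0.0638
finger_force: 0.0
```

>>> step_arm --pt "-3.2 0.8 0" --pt "-2 0.5 0" --pt "-1.2 0.2 0" --pt "0 0 0" --pt "0 0 0" --pt "0 0 0" --pt "0 0 0" --pt "0 0 0" --pt "0 0 0" --pt "0 0 0" --twist '[0,0,0,-3.5,-3.5,-3.5,-3.5,-3.5,0,0]'

```text
t: 14.67
tool_pos: [0.5445, -0.193, 0.2027]
tcp_rot: [-179.9, -0.0, 98.4]
wrist_force: [0.2, 0.1, 0.8]
opening: 0.0638
finger_force: 0.0
```

```bash
python3 go.py .543,-.199,.0535; python3 - <<'E'
from h import *
f=grab("wrist","w6")
for c in("red","blue","yellow"):
    b=blobs(mask(f,c,60),(280,0,400,330),300)[:1];print(c,b,[plane(f,x[1],.082).round(4) for x in b])
E
```

```text
[ 0.5445 -0.193   0.2027] tool cm [-0.57 -0.24 14.92]
red [(785, [317.6, 195.2], [302, 179, 32, 33])] [array([ 0.5432, -0.1982,  0.082 ])]
blue [(815, [317.1, 149.6], [302, 133, 31, 34])] [array([ 0.5363, -0.1541,  0.082 ])]
yellow [(922, [319.5, 86.9], [304, 70, 32, 36])] [array([ 0.5305, -0.0998,  0.082 ])]
```

>>> step_arm --pt "-0.6 -0.2 0" --pt "0 0 1" --pt "0 0 2" --pt "0 0 2.5" --pt "0 0 2.5" --pt "0 0 2.5" --pt "0 0 2" --pt "0 0 1.2" --pt "0 0 0.8" --pt "0 0 0.4" --twist '[0,0,0,0,0,0,0,0,0,0]'

```text
t: 15.55
tool_pos: [0.5432, -0.1997, 0.0526]
tcp_rot: [-179.9, -0.1, 98.5]
wrist_force: [-0.6, -0.7, -0.8]
opening: 0.0638
finger_force: 0.0
```

>>> step_arm --pt "0 0 0" --pt "0 0 0" --pt "0 0 0" --pt "0 0 0" --pt "0 0 0" --pt "0 0 0" --pt "0 0 0" --pt "0 0 0" --pt "0 0 0" --pt "0 0 0" --twist '[0,0,0,0,0,0,0,0,0,0]' --hand -1 --newtons 30

```text
t: 16.38
tool_pos: [0.5446, -0.2002, 0.0552]
tcp_rot: [179.9, 0.1, 98.5]
wrist_force: [-0.3, -0.6, 6.2]
opening: 0.0288
finger_force: 29.9
```

>>> step_arm --pt "0 0 -0.5" --pt "0 0 -1" --pt "0 0 -1.5" --pt "0 0 -2" --pt "0 0 -2" --pt "0 0 -2" --pt "0 0 -2" --pt "0 0 -2" --pt "0 0 -1.5" --pt "0 0 -0.5" --twist '[0,0,0,0,0,0,0,0,0,0]'

```text
t: 17.22
tool_pos: [0.5449, -0.2002, 0.2076]
tcp_rot: [179.8, 0.2, 98.5]
wrist_force: [0.3, -0.2, -0.9]
opening: 0.0291
finger_force: 29.7
```

```bash
python3 go.py .5148,.2307,.2
```

```text
[ 0.5449 -0.2002  0.2076] tool cm [43.06  3.4   0.76]
```

>>> step_arm --pt "1 0.1 0" --pt "2 0.2 0" --pt "3 0.2 0" --pt "3.6 0.3 0" --pt "3.6 0.3 0" --pt "3.6 0.3 0" --pt "3.6 0.3 0" --pt "3.6 0.3 0" --pt "3.6 0.3 0" --pt "3.6 0.3 0" --twist '[0,0,0,0,0,0,0,0,0,0]'

```text
t: 18.05
tool_pos: [0.5219, 0.1149, 0.203]
tcp_rot: [-179.8, -0.0, 98.5]
wrist_force: [0.8, 0.1, -0.4]
opening: 0.0285
finger_force: 29.7
```

>>> step_arm --pt "3.6 0.3 0" --pt "3.3 0.2 0" --pt "2.5 0.2 0" --pt "1.5 0.1 0" --pt "0.9 0 0" --pt "0 0 0" --pt "0 0 0" --pt "0 0 0" --pt "0 0 0" --pt "0 0 0" --twist '[0,0,0,0,0,3.5,3.5,3.5,3.5,3.5]'

```text
t: 18.88
tool_pos: [0.5132, 0.23, 0.2033]
tcp_rot: [-179.9, 0.1, 80.8]
wrist_force: [1.1, -0.5, -0.9]
opening: 0.0293
finger_force: 29.6
```

```bash
python3 go.py .5148,.2307,.0545
```

```text
[0.5132 0.23   0.2033] tool cm [ 0.09  0.14 14.88]
```

>>> step_arm --pt "0.1 0.1 0" --pt "0 0 1.5" --pt "0 0 2" --pt "0 0 2" --pt "0 0 2" --pt "0 0 2" --pt "0 0 1.5" --pt "0 0 1" --pt "0 0 0.5" --pt "0 0 0.2" --twist '[0,0,0,0,0,0,0,0,0,0]'

```text
t: 19.72
tool_pos: [0.5148, 0.2311, 0.0765]
tcp_rot: [-179.9, 0.0, 81.0]
wrist_force: [-0.7, -0.6, -0.9]
opening: 0.0292
finger_force: 29.7
```

>>> step_arm --pt "0 0 0.5" --pt "0 0 0.4" --pt "0 0 0.3" --pt "0 0 0.2" --pt "0 0 0.2" --pt "0 0 0.1" --pt "0 0 0.1" --pt "0 0 0.1" --pt "0 0 0" --pt "0 0 0" --twist '[0,0,0,0,0,0,0,0,0,0]'

```text
t: 20.55
tool_pos: [0.5152, 0.2313, 0.0583]
tcp_rot: [180.0, 0.0, 81.0]
wrist_force: [0.0, -0.4, -0.5]
opening: 0.0287
finger_force: 29.7
```

>>> step_arm --pt "0 0 0.1" --pt "0 0 0.1" --pt "0 0 0.05" --pt "0 0 0.05" --pt "0 0 0.05" --pt "0 0 0" --pt "0 0 0" --pt "0 0 0" --pt "0 0 0" --pt "0 0 0" --twist '[0,0,0,0,0,0,0,0,0,0]'

```text
t: 21.38
tool_pos: [0.5153, 0.2314, 0.0552]
tcp_rot: [180.0, -0.0, 81.0]
wrist_force: [-2.1, -0.6, 5.1]
opening: 0.0292
finger_force: 30.2
```

Contact at 5 N. Release, lift, and go on to blue.

>>> step_arm --pt "0 0 0" --pt "0 0 0" --pt "0 0 0" --pt "0 0 0" --pt "0 0 0" --pt "0 0 0" --pt "0 0 0" --pt "0 0 -0.5" --pt "0 0 -1" --pt "0 0 -1" --twist '[0,0,0,0,0,0,0,0,0,0]' --hand 0.5

```text
t: 22.22
tool_pos: [0.5151, 0.2312, 0.0806]
tcp_rot: [-180.0, 0.0, 81.0]
wrist_force: [0.2, -0.6, 0.4]
opening: 0.0638
finger_force: 0.0
```

>>> step_arm --pt "0 0 -1.5" --pt "0 0 -2" --pt "0 0 -2.5" --pt "0 0 -2.5" --pt "0 0 -2.5" --pt "0 0 -1.4" --pt "0 0 0" --pt "0 0 0" --pt "0 0 0" --pt "0 0 0" --twist '[0,0,0,0,0,0,0,0,0,0]'

```text
t: 23.05
tool_pos: [0.5145, 0.2311, 0.2026]
tcp_rot: [-179.9, 0.1, 81.0]
wrist_force: [-0.6, -0.1, -0.6]
opening: 0.0642
finger_force: 0.0
```

```bash
python3 go.py .536,-.154,.2; python3 - <<'E'
from h import *
f=grab("wrist","w7")
for c in("red","green"):
    b=blobs(mask(f,c,60),(220,0,420,330),300)[:1];print(c,b,[plane(f,x[1],.082).round(4) for x in b])
E
```

```text
[0.5145 0.2311 0.2026] tool cm [-37.7    8.14   0.26]
red [(778, [319.6, 187.7], [305, 171, 31, 33])] [array([0.5149, 0.2337, 0.082 ])]
green [(857, [319.6, 139.0], [304, 122, 32, 35])] [array([0.5222, 0.2798, 0.082 ])]
```

>>> step_arm --pt "-1.5 0.3 0" --pt "-3 0.6 0" --pt "-3.6 0.8 0" --pt "-3.6 0.8 0" --pt "-3.6 0.8 0" --pt "-3.6 0.8 0" --pt "-3.6 0.8 0" --pt "-3.6 0.8 0" --pt "-3.6 0.8 0" --pt "-3.6 0.8 0" --twist '[0,0,0,0,0,0,0,0,0,0]'

```text
t: 23.93
tool_pos: [0.5346, -0.1107, 0.2029]
tcp_rot: [-179.9, -0.0, 81.0]
wrist_force: [0.4, 0.3, -0.3]
opening: 0.0639
finger_force: 0.0
```

>>> step_arm --pt "-2.5 0.5 0" --pt "-1.3 0.3 0" --pt "-0.6 0 0" --pt "0 0 0" --pt "0 0 0" --pt "0 0 0" --pt "0 0 0" --pt "0 0 0" --pt "0 0 0" --pt "0 0 0" --twist '[0,0,0,-3.5,-3.5,-3.5,-3.5,-3.5,0,0]'

```text
t: 24.77
tool_pos: [0.5361, -0.1525, 0.2035]
tcp_rot: [-180.0, -0.0, 98.5]
wrist_force: [-0.7, 0.1, 0.1]
opening: 0.0642
finger_force: 0.0
```

```bash
python3 go.py .536,-.154,.0535; python3 - <<'E'
from h import *
f=grab("wrist","w8")
for c in("blue","yellow"):
    b=blobs(mask(f,c,60),(270,0,400,330),300)[:1];print(c,b,[plane(f,x[1],.082).round(4) for x in b])
E
```

```text
[ 0.5361 -0.1525  0.2035] tool cm [-0.15 -0.04 15.  ]
blue [(770, [319.6, 190.3], [304, 174, 32, 33])] [array([ 0.5362, -0.1527,  0.082 ])]
yellow [(812, [322.0, 135.2], [307, 118, 32, 35])] [array([ 0.5305, -0.1   ,  0.082 ])]
```

>>> step_arm --pt "-0.1 0 0" --pt "0 0 1" --pt "0 0 2" --pt "0 0 2.5" --pt "0 0 2.5" --pt "0 0 2.5" --pt "0 0 2" --pt "0 0 1.2" --pt "0 0 0.8" --pt "0 0 0.4" --twist '[0,0,0,0,0,0,0,0,0,0]'

```text
t: 25.65
tool_pos: [0.5356, -0.1545, 0.0532]
tcp_rot: [-179.9, -0.1, 98.5]
wrist_force: [-0.3, 0.1, -0.8]
opening: 0.0643
finger_force: 0.0
```

>>> step_arm --pt "0 0 0" --pt "0 0 0" --pt "0 0 0" --pt "0 0 0" --pt "0 0 0" --pt "0 0 0" --pt "0 0 0" --pt "0 0 0" --pt "0 0 0" --pt "0 0 0" --twist '[0,0,0,0,0,0,0,0,0,0]' --hand -1 --newtons 30

```text
t: 26.48
tool_pos: [0.537, -0.155, 0.0557]
tcp_rot: [179.9, 0.1, 98.5]
wrist_force: [-0.6, 0.8, 6.3]
opening: 0.029
finger_force: 29.9
```

>>> step_arm --pt "0 0 -0.5" --pt "0 0 -1" --pt "0 0 -1.5" --pt "0 0 -2" --pt "0 0 -2" --pt "0 0 -2" --pt "0 0 -2" --pt "0 0 -2" --pt "0 0 -1.5" --pt "0 0 -0.5" --twist '[0,0,0,0,0,0,0,0,0,0]'

```text
t: 27.32
tool_pos: [0.5373, -0.1551, 0.208]
tcp_rot: [179.8, 0.1, 98.5]
wrist_force: [0.7, 0.7, -1.1]
opening: 0.0292
finger_force: 29.7
```

```bash
python3 go.py .5074,.1813,.2
```

```text
[ 0.5373 -0.1551  0.208 ] tool cm [33.71  2.02  0.8 ]
```

>>> step_arm --pt "1 0 0" --pt "2 0.2 0" --pt "3 0.2 0" --pt "3.2 0.2 0" --pt "3.2 0.2 0" --pt "3.2 0.2 0" --pt "3.2 0.2 0" --pt "3.2 0.2 0" --pt "3.2 0.2 0" --pt "3.2 0.2 0" --twist '[0,0,0,0,0,0,0,0,0,0]'

```text
t: 28.15
tool_pos: [0.5105, 0.1308, 0.2035]
tcp_rot: [-179.8, -0.0, 98.5]
wrist_force: [0.3, -0.1, -0.6]
opening: 0.0293
finger_force: 29.7
```

>>> step_arm --pt "2.5 0.2 0" --pt "1.8 0 0" --pt "1 0 0" --pt "0 0 0" --pt "0 0 0" --pt "0 0 0" --pt "0 0 0" --pt "0 0 0" --pt "0 0 0" --pt "0 0 0" --twist '[0,0,0,3.5,3.5,3.5,3.5,3.5,0,0]'

```text
t: 28.98
tool_pos: [0.5058, 0.1813, 0.2041]
tcp_rot: [-179.9, 0.0, 81.1]
wrist_force: [-0.9, 0.0, -0.7]
opening: 0.0289
finger_force: 29.6
```

```bash
python3 go.py .5074,.1813,.0557
```

```text
[0.5058 0.1813 0.2041] tool cm [ 0.03  0.16 14.84]
```

>>> step_arm --pt "0 0.2 0" --pt "0 0 1.5" --pt "0 0 2" --pt "0 0 2" --pt "0 0 2" --pt "0 0 2" --pt "0 0 1.5" --pt "0 0 1.2" --pt "0 0 0.9" --pt "0 0 0.5" --twist '[0,0,0,0,0,0,0,0,0,0]'

```text
t: 29.82
tool_pos: [0.5079, 0.181, 0.0675]
tcp_rot: [-179.9, 0.0, 81.0]
wrist_force: [0.0, -1.6, -1.0]
opening: 0.029
finger_force: 29.7
```

>>> step_arm --pt "0 0 0.3" --pt "0 0 0.3" --pt "0 0 0.2" --pt "0 0 0.1" --pt "0 0 0.1" --pt "0 0 0.1" --pt "0 0 0.05" --pt "0 0 0.05" --pt "0 0 0" --pt "0 0 0" --twist '[0,0,0,0,0,0,0,0,0,0]'

```text
t: 30.65
tool_pos: [0.5083, 0.1812, 0.0568]
tcp_rot: [180.0, 0.0, 81.0]
wrist_force: [0.4, 0.0, 0.0]
opening: 0.029
finger_force: 29.7
```

>>> step_arm --pt "0 0 0.05" --pt "0 0 0.05" --pt "0 0 0.05" --pt "0 0 0" --pt "0 0 0" --pt "0 0 0" --pt "0 0 0" --pt "0 0 0" --pt "0 0 0" --pt "0 0 0" --twist '[0,0,0,0,0,0,0,0,0,0]'

```text
t: 31.48
tool_pos: [0.5084, 0.1813, 0.0557]
tcp_rot: [180.0, -0.0, 81.0]
wrist_force: [-1.5, -0.9, 5.4]
opening: 0.029
finger_force: 30.2
```

Contact again. Release, lift, and go on to yellow.

>>> step_arm --pt "0 0 0" --pt "0 0 0" --pt "0 0 0" --pt "0 0 0" --pt "0 0 0" --pt "0 0 0" --pt "0 0 0" --pt "0 0 -0.5" --pt "0 0 -1" --pt "0 0 -1" --twist '[0,0,0,0,0,0,0,0,0,0]' --hand 0.5

```text
t: 32.32
tool_pos: [0.5082, 0.1812, 0.0811]
tcp_rot: [-180.0, 0.0, 81.0]
wrist_force: [-0.2, 0.3, 0.4]
opening: 0.0639
finger_force: 0.0
```

>>> step_arm --pt "0 0 -1.5" --pt "0 0 -2" --pt "0 0 -2.5" --pt "0 0 -2.5" --pt "0 0 -2.5" --pt "0 0 -1.4" --pt "0 0 0" --pt "0 0 0" --pt "0 0 0" --pt "0 0 0" --twist '[0,0,0,0,0,0,0,0,0,0]'

```text
t: 33.15
tool_pos: [0.5076, 0.181, 0.2032]
tcp_rot: [-179.9, 0.0, 81.0]
wrist_force: [1.1, 0.1, -0.1]
opening: 0.0641
finger_force: 0.0
```

```bash
python3 go.py .531,-.1,.2; python3 - <<'E'
from h import *
f=grab("wrist","w9")
for c in("red","green","blue"):
    b=blobs(mask(f,c,60),(220,0,420,330),300)[:1];print(c,b,[plane(f,x[1],.082).round(4) for x in b])
E
```

```text
[0.5076 0.181  0.2032] tool cm [-27.39   6.71   0.32]
red [(836, [318.4, 136.6], [303, 119, 32, 35])] [array([0.5146, 0.232 , 0.082 ])]
green [(1019, [318.3, 79.7], [302, 61, 34, 39])] [array([0.5221, 0.2799, 0.082 ])]
blue [(829, [320.1, 187.6], [305, 171, 32, 34])] [array([0.5085, 0.1835, 0.082 ])]
```

>>> step_arm --pt "-1.5 0.3 0" --pt "-2.5 0.6 0" --pt "-3 0.7 0" --pt "-3 0.7 0" --pt "-3 0.7 0" --pt "-3 0.7 0" --pt "-3 0.7 0" --pt "-3 0.7 0" --pt "-3 0.7 0" --pt "-1.6 0.5 0" --twist '[0,0,0,0,0,0,0,0,0,0]'

```text
t: 34.03
tool_pos: [0.5285, -0.0944, 0.2033]
tcp_rot: [-179.9, 0.0, 80.9]
wrist_force: [0.3, 0.1, -0.3]
opening: 0.0637
finger_force: 0.0
```

>>> step_arm --pt "-0.8 0.4 0" --pt "0 0 0" --pt "0 0 0" --pt "0 0 0" --pt "0 0 0" --pt "0 0 0" --pt "0 0 0" --pt "0 0 0" --pt "0 0 0" --pt "0 0 0" --twist '[0,-3.5,-3.5,-3.5,-3.5,-3.5,0,0,0,0]'

```text
t: 34.87
tool_pos: [0.5316, -0.0996, 0.2041]
tcp_rot: [-180.0, -0.0, 98.5]
wrist_force: [0.1, 0.1, -0.6]
opening: 0.0645
finger_force: 0.0
```

```bash
python3 go.py .5305,-.1002,.0535; python3 - <<'E'
from h import *
f=grab("wrist","w10")
for c in("yellow",):
    b=blobs(mask(f,c,60),(270,0,400,330),300)[:1];print(c,b,[plane(f,x[1],.082).round(4) for x in b])
E
```

```text
[ 0.5316 -0.0996  0.2041] tool cm [-0.04 -0.12 15.06]
yellow [(768, [318.5, 187.9], [304, 172, 30, 33])] [array([ 0.5303, -0.0977,  0.082 ])]
```

>>> step_arm --pt "0 -0.1 0" --pt "0 0 1" --pt "0 0 2" --pt "0 0 2.5" --pt "0 0 2.5" --pt "0 0 2.5" --pt "0 0 2" --pt "0 0 1.2" --pt "0 0 0.8" --pt "0 0 0.4" --twist '[0,0,0,0,0,0,0,0,0,0]'

```text
t: 35.75
tool_pos: [0.5299, -0.0999, 0.0537]
tcp_rot: [-179.9, -0.1, 98.5]
wrist_force: [-0.2, -0.7, -0.5]
opening: 0.0644
finger_force: 0.0
```

>>> step_arm --pt "0 0 0" --pt "0 0 0" --pt "0 0 0" --pt "0 0 0" --pt "0 0 0" --pt "0 0 0" --pt "0 0 0" --pt "0 0 0" --pt "0 0 0" --pt "0 0 0" --twist '[0,0,0,0,0,0,0,0,0,0]' --hand -1 --newtons 30

```text
t: 36.58
tool_pos: [0.5313, -0.1003, 0.0562]
tcp_rot: [179.9, 0.1, 98.5]
wrist_force: [0.4, 0.3, 6.1]
opening: 0.0289
finger_force: 29.9
```

>>> step_arm --pt "0 0 -0.5" --pt "0 0 -1" --pt "0 0 -1.5" --pt "0 0 -2" --pt "0 0 -2" --pt "0 0 -2" --pt "0 0 -2" --pt "0 0 -2" --pt "0 0 -1.5" --pt "0 0 -0.5" --twist '[0,0,0,0,0,0,0,0,0,0]'

```text
t: 37.42
tool_pos: [0.5315, -0.1003, 0.2085]
tcp_rot: [179.8, 0.1, 98.5]
wrist_force: [-0.0, 0.9, 0.0]
opening: 0.0293
finger_force: 29.6
```

```bash
python3 go.py .5002,.132,.2
```

```text
[ 0.5315 -0.1003  0.2085] tool cm [23.44  0.34  0.85]
```

>>> step_arm --pt "1 0 0" --pt "2 0 0" --pt "2.8 0.1 0" --pt "3 0.1 0" --pt "3 0.1 0" --pt "3 0 0" --pt "3 0 0" --pt "2.8 0 0" --pt "2 0 0" --pt "0.8 0 0" --twist '[0,0,0,0,0,0,0,0,0,0]'

```text
t: 38.25
tool_pos: [0.4972, 0.1348, 0.2041]
tcp_rot: [-179.8, -0.0, 98.7]
wrist_force: [0.2, 1.1, -0.1]
opening: 0.0293
finger_force: 29.6
```

>>> step_arm --pt "0 0 0" --pt "0 0 0" --pt "0 0 0" --pt "0 0 0" --pt "0 0 0" --pt "0 0 0" --pt "0 0 0" --pt "0 0 0" --pt "0 0 0" --pt "0 0 0" --twist '[0,3.5,3.5,3.5,3.5,3.5,0,0,0,0]'

```text
t: 39.08
tool_pos: [0.499, 0.1314, 0.2051]
tcp_rot: [-180.0, 0.0, 81.0]
wrist_force: [0.0, 0.3, 0.2]
opening: 0.0293
finger_force: 29.6
```

```bash
python3 go.py .5002,.132,.0562
```

```text
[0.499  0.1314 0.2051] tool cm [ 0.08  0.11 14.89]
```

>>> step_arm --pt "0.1 0.1 0" --pt "0 0 1.5" --pt "0 0 2" --pt "0 0 2" --pt "0 0 2" --pt "0 0 2" --pt "0 0 1.5" --pt "0 0 1.2" --pt "0 0 0.9" --pt "0 0 0.5" --twist '[0,0,0,0,0,0,0,0,0,0]'

```text
t: 39.92
tool_pos: [0.4998, 0.1326, 0.0682]
tcp_rot: [-179.9, 0.0, 81.0]
wrist_force: [0.6, 0.8, -0.6]
opening: 0.0287
finger_force: 29.7
```

>>> step_arm --pt "0 0 0.3" --pt "0 0 0.3" --pt "0 0 0.2" --pt "0 0 0.1" --pt "0 0 0.1" --pt "0 0 0.1" --pt "0 0 0.05" --pt "0 0 0.05" --pt "0 0 0" --pt "0 0 0" --twist '[0,0,0,0,0,0,0,0,0,0]'

```text
t: 40.75
tool_pos: [0.5002, 0.1326, 0.0573]
tcp_rot: [180.0, 0.0, 81.0]
wrist_force: [0.1, 0.1, -1.0]
opening: 0.0292
finger_force: 29.7
```

>>> step_arm --pt "0 0 0.05" --pt "0 0 0.05" --pt "0 0 0.05" --pt "0 0 0" --pt "0 0 0" --pt "0 0 0" --pt "0 0 0" --pt "0 0 0" --pt "0 0 0" --pt "0 0 0" --twist '[0,0,0,0,0,0,0,0,0,0]'

```text
t: 41.58
tool_pos: [0.5003, 0.1327, 0.0562]
tcp_rot: [180.0, -0.0, 81.0]
wrist_force: [-2.1, -0.0, 5.9]
opening: 0.0291
finger_force: 30.2
```

>>> step_arm --pt "0 0 0" --pt "0 0 0" --pt "0 0 0" --pt "0 0 0" --pt "0 0 0" --pt "0 0 0" --pt "0 0 0" --pt "0 0 -0.5" --pt "0 0 -1" --pt "0 0 -1" --twist '[0,0,0,0,0,0,0,0,0,0]' --hand 0.5

```text
t: 42.42
tool_pos: [0.5001, 0.1326, 0.0816]
tcp_rot: [-180.0, 0.0, 81.0]
wrist_force: [-0.2, 0.5, 0.2]
opening: 0.0642
finger_force: 0.0
```

>>> step_arm --pt "0 0 -1.5" --pt "0 0 -2" --pt "0 0 -2.5" --pt "0 0 -2.5" --pt "0 0 -2.5" --pt "0 0 -1.4" --pt "0 0 0" --pt "0 0 0" --pt "0 0 0" --pt "0 0 0" --twist '[0,0,0,0,0,0,0,0,0,0]'

```text
t: 43.25
tool_pos: [0.4994, 0.1326, 0.2037]
tcp_rot: [-179.9, 0.0, 81.0]
wrist_force: [-0.2, -0.2, -0.4]
opening: 0.0641
finger_force: 0.0
```

>>> step_arm --pt "-1 0 0" --pt "-2 0 0" --pt "-2 0 0" --pt "-2 0 0" --pt "-2 0 0" --pt "-1 0 0" --pt "0 0 0" --pt "0 0 0" --pt "0 0 0" --pt "0 0 0" --twist '[0,0,0,0,0,0,0,0,0,0]'

```text
t: 44.08
tool_pos: [0.4846, 0.0347, 0.2047]
tcp_rot: [-180.0, -0.0, 81.1]
wrist_force: [-1.1, -0.0, 0.2]
opening: 0.0637
finger_force: 0.0
```

```bash
python3 - <<'E'
from h import *
f=grab("wrist");g=grab("side")
cv2.imwrite("pics/c11.png",np.hstack([f["frame"][0:300,180:480],cv2.resize(g["frame"][130:280,250:400],None,fx=2,fy=2)]))
E
```

```text
(no output)
```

View pics/c11.png

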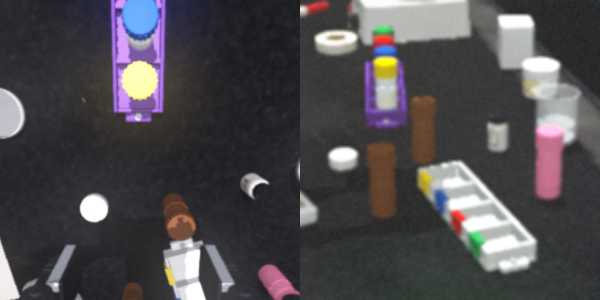

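The four vials stand upright in the purple rack, from the left green, red, blue, yellow. The white rack is empty and the decoys are untouched. Handing in.

```bash
python3 -c "
from plant import robot
print(robot.close_job())"
```

```text
the job is handed in; nothing more can be done
None
```

I moved all four vials upright into the purple rack in reverse order (from the left: green, red, blue, yellow), left the look-alikes alone, and handed the job in at about 44 s; no verdict was returned.

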